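# Sort the salvaged brass fittings into the parts dishes

## Robot

A 6-joint arm with a two-finger parallel gripper is mounted at the origin on the work surface. World frame = base frame: x ahead of the robot, y to its left, z up, the work surface at z = 0. Lengths are in m, angles in rad, forces in N, time in s.
With the tool pointing down it reaches from about 0.4 to 0.925 m from the base axis. Payload 3.4 kg.
Tool frame: the origin (TCP) lies at the very end of the fingers, on their centre line; the grasp point (between the pads) lies 19 mm behind it (grip_depth is the distance from the TCP to the grasp point, in m); z points along the fingers, y is the line along which they close (so a half turn about z gives the same grasp; the last joint's range is limited). The gripper opens to 85 mm and grips with 20 to 120 N. Pads are 22 mm wide; open, the fingers measure 114 mm over their backs; the gripper's body (76 mm by 85 mm) begins 54 mm behind the grasp point. The pads swing forward as they close: fully open they stand 13 mm farther back than shut.
Start: joints at [-1.294, 0.307, 1.506, -0, 1.328, -0.073], TCP at [0.197, -0.54, 0.231] pointing down, gripper open.
Joint ranges: [-3.12, 3.12], [-1.05, 2.28], [0.14, 2.33], [-1.42, 4.57], [0.1, 2.73], [-2.68, 2.68]. Speed limits (rad/s): [2.57, 2.57, 3.14, 3.14, 3.14, 3.14].

## Interface

Orientations are given as a unit quaternion [w, x, y, z].
In Python, from workcell import * gives the robot as it stands. The module is installed in compiled form; this text tells all that it offers.
- The arm moves only by the tool send_rows, never from a script. Its argument "increments" is a list of rows, each a list of 3 entries, a list of its own where there are three numbers: the shift along the world's x, y, z each as a share of 30 cm, from -1 to 1, then the turn, a rotation vector about the world's x, y, z each as a share of 90 degrees, from -1 to 1, then the closure, from 0 (fully open) to 1 (shut). A call has exactly 5 rows; each row is the pose to reach, as a shift and turn from the pose commanded when the call began; what a row does not reach only later rows make up. A row lasts 1/10 s, in which the tool goes at most 50 mm and 8.59 degrees, less where a joint would pass 70% of its speed; a pose out of reach is approached as far as the arm can. A call with a number of a shift or a turn outside -1 to 1 is refused whole. A call with a gripper value outside its range is refused whole. The fingers move at their own pace and stop on an object; "squeeze" is the grip in N (left out, the last holds). Time passes only in rows, so rows that repeat a pose let the fingers close, or fill a call up. It gives the time, the measured TCP pose, the force, the opening and the grip force at its end, in the units of the state.
- get_obs(): the state, without advancing time (a new reading comes with each control period).
- capture(name): name is "scene" or "side" or "wrist"; returns the picture (480x640x3 uint8, red, green, blue); there is no depth.
- camera_params(name): a dict with "fovy" (degrees; the focal length in pixels is half the picture's height over the tangent of half this angle, whatever the lens; pixels are square), "cx", "cy" (the principal point, pixels), "R" (3x3) and "t" (3): a world point X has camera coordinates R X + t; the wrist camera has in their place "hand_eye" (4x4, takes a point from camera to tool coordinates, whose origin is the TCP and whose axes are the flange's). Camera axes: x right, y down, z forward; pixel columns grow to the right and rows downward; lengths in m; the calibration is good to about 2 mm. A picture is of the moment at which its call begins: read the wrist's pose just before it. camera_params takes no time and is no camera call.
- sign_off(): hands the job in; it is judged then, once.
Trained networks look in the newest picture that a camera, given by its name, has taken for a name from the list of things; names that differ only in an ending like _2 or _b are one class to them, and where a whole thing is asked for, a point or a joint stands for the part that bears it (a point fixed in the world has none). Each returns a list of dicts, best first, with "conf" (0 to 1); they miss things now and then, are a little off and sometimes report something else, mostly with a low value. They report only what shows in the picture. A call takes as long as a camera call. They do not tell look-alikes from the thing itself.
- search_frame(camera, label): "centre" ([x, y, z] in m, in world coordinates, good to about 4 mm: the middle of the surface that is visible of it).
- landmark_of(camera, label): "centre" ([x, y, z] in m, in world coordinates, good to about 4 mm: a listed point, or the origin of a listed thing).
The state is a dict: "clock": time; "qpos": joint angles; "joint_velocities": joint speeds; "joint_efforts": joint torques, N m; "ee_pos": TCP position; "ee_rot": TCP orientation; "force": force on the tool from outside, world axes, zero at the start; "moment": the same for the moment, N m; "finger_gap": finger opening in m; "gripper_force": force on a finger pad.
Only numpy, scipy, OpenCV 4.12 (cv2) and the standard library are available. Lean on these libraries where they do the work, as an engineer would, in place of code of your own. Each camera call takes 0.05 s, during which the arm holds its last target. There are 200 camera calls.

## Task

Sort the brass pipe fittings on the cellar workbench: put the tee in the red dish, the elbow in the blue dish, the hexagonal coupling in the yellow dish and the ball valve in the green dish. Set each one down flat inside its dish without dropping it, the same way up as it is now (coupling standing, valve handle on top), and leave the two grey plastic fittings where they lie.

Things in the scene. Friction and masses are not known exactly. Their poses are not given: they have to be found in the camera images.
- brass_tee: Brass pipe tee, lying flat, 30 mm high. Straight run of 56 mm along its x (x -28 to +28, centred on y = -14), branch along +y from the run to y = +28; the three collars are 30 mm in diameter, 16 mm long, axes 15 mm above the underside; 25 mm in diameter between them. Origin: middle of the footprint at the underside, z up. 0.15 to 0.26 kg; easily gripped across the 56 mm run's end faces.
- brass_elbow: Brass pipe elbow, lying flat, 30 mm high. Corner at x = -14, y = -14 mm; one arm runs from it along +x (centred on y = -14) and one along +y (centred on x = -14), both ending at +30; collars 30 mm in diameter over the last 26 mm of each arm, axes 15 mm above the underside. Origin: middle of the footprint at the underside, z up. 0.13 to 0.24 kg; easily gripped across one arm's 30 mm collar.
- hex_coupling: Brass hexagonal pipe coupling standing upright, 40 mm high, 34 mm across the flats (39 mm over corners), flats facing its +y and -y and every 60 degrees. Origin: centre of the underside, z up. 0.13 to 0.24 kg.
- ball_valve: Brass ball valve lying along its x, 78 mm long, 40 mm wide at the flat-sided middle block (34 mm long, up to 35 mm high, sides face +y and -y), hexagonal ends 34 mm high; on top a red wing handle 56 mm along x and 12 mm wide, fixed, top 54 mm above the underside. Origin: centre of the underside, z up. 0.24 to 0.42 kg.
- grey_tee: Grey plastic pipe tee, shaped like the brass one, lying flat, 30 mm high. Straight run of 56 mm along its x (x -28 to +28, centred on y = -14), branch along +y from the run to y = +28; the three collars are 30 mm in diameter, 16 mm long, axes 15 mm above the underside; 25 mm in diameter between them. Origin: middle of the footprint at the underside, z up. 0.05 kg.
- grey_elbow: Grey plastic pipe elbow, shaped like the brass one, lying flat, 30 mm high. Corner at x = -14, y = -14 mm; one arm runs from it along +x (centred on y = -14) and one along +y (centred on x = -14), both ending at +30; collars 30 mm in diameter over the last 26 mm of each arm, axes 15 mm above the underside. Origin: middle of the footprint at the underside, z up. 0.045 kg.
- red_dish: Red round shallow parts dish, fixed to the bench, 136 mm across the rim and 16 mm high, flared wall 4 mm thick, flat inner floor about 116 mm across and 4 mm above the bench. Origin: centre of the underside on the bench, z up.
- blue_dish: Blue round shallow parts dish, fixed to the bench, 136 mm across the rim and 16 mm high, flared wall 4 mm thick, flat inner floor about 116 mm across and 4 mm above the bench. Origin: centre of the underside on the bench, z up.
- yellow_dish: Yellow round shallow parts dish, fixed to the bench, 136 mm across the rim and 16 mm high, flared wall 4 mm thick, flat inner floor about 116 mm across and 4 mm above the bench. Origin: centre of the underside on the bench, z up.
- green_dish: Green round shallow parts dish, fixed to the bench, 136 mm across the rim and 16 mm high, flared wall 4 mm thick, flat inner floor about 116 mm across and 4 mm above the bench. Origin: centre of the underside on the bench, z up.
Things that resemble listed ones, but are neither listed nor needed, are in the scene too. There is more than one size of the blue_dish; the one meant has the size given above. Of the things that look like the green_dish, the larger one is meant.

How it is judged:
By the outcome, as a careful person would: the job done as asked, in the order asked, and still so for the second after the job is handed in, with the robot touching nothing.
It also fails if it takes over 112 s, if anything falls off the work surface, if the arm or the gripper's body presses on something with over 40 N, if the wrist force passes 120 N, or if a joint passes its speed limit or range.

## Working session

There is one attempt and no reset: what is moved stays moved. The work goes in short steps, Python scripts to look and compute and a tool call to move; the robot and the scene stay as the last step left them, time stands still between calls to the robot, and variables do not carry over. Pictures are saved under pics/ and viewed, at most 14 in all, crops included, and the job is handed in when it is done.

Besides the shell and the picture viewer there is one more tool, called after ">>>" by a JSON object that holds its "method" and its "body", one argument or row to a line. send_rows: Moves the arm, as the interface text tells. Its arguments: {"type":"object","properties":{"increments":{"type":"array","items":{"type":"array"}},"squeeze":{"type":"number"}},"required":["increments"]}

```bash
mkdir -p pics
python3 - <<'E'
from workcell import *
import cv2
for c in ("scene","side"):
    im=capture(c); cv2.imwrite(f"pics/{c}0.png",im[:,:,::-1])
    p=camera_params(c); print(c,p)
    for l in "brass_tee brass_elbow hex_coupling ball_valve grey_tee grey_elbow red_dish blue_dish yellow_dish green_dish".split():
        try: print(l,[(round(d['conf'],2),[round(float(v),3) for v in d['centre']]) for d in landmark_of(c,l)])
        except Exception as e: print(l,e)
print(get_obs())
E
```

```text
scene {'fovy': 44.81357785248902, 'cx': 317.1717105823565, 'cy': 245.72259488463442, 'R': array([[-0.30486069,  0.95239483,  0.00201427],
       [ 0.71436906,  0.23006657, -0.66086778],
       [-0.62987047, -0.20003367, -0.75049965]]), 't': array([ 0.10285326, -0.27690484,  1.75629703])}
brass_tee [(0.63, [0.492, 0.006, 0.004]), (0.28, [0.506, -0.426, 0.002])]
brass_elbow [(0.83, [0.602, -0.273, 0.002]), (0.26, [0.37, -0.316, -0.001])]
hex_coupling [(0.61, [0.659, -0.081, -0.001])]
ball_valve [(0.7, [0.503, -0.424, 0.004])]
grey_tee [(0.85, [0.511, 0.42, -0.0])]
grey_elbow [(0.9, [0.452, 0.171, -0.002])]
red_dish [(0.95, [0.37, -0.315, 0.001])]
blue_dish [(0.8, [0.186, 0.317, -0.001]), (0.62, [0.654, 0.099, 0.003]), (0.58, [0.632, 0.434, -0.004]), (0.16, [0.599, -0.272, -0.0])]
yellow_dish [(0.6, [0.601, -0.272, 0.002]), (0.55, [0.455, -0.16, 0.001])]
green_dish [(0.89, [0.342, 0.182, -0.001]), (0.75, [0.599, 0.258, -0.002])]
side {'fovy': 44.214132070319096, 'cx': 328.5990969773457, 'cy': 244.89811911526965, 'R': array([[-0.84319056, -0.53759056,  0.00510544],
       [-0.33831202,  
[... 696 characters left out ...]
k': 1.1, 'qpos': array([-1.29450585e+00,  3.06794429e-01,  1.50638321e+00,  2.22806797e-05,
        1.32843879e+00, -7.34912381e-02]), 'joint_velocities': array([ 0.00040974, -0.00016412, -0.00115552,  0.0016364 , -0.00011141,
        0.0003114 ]), 'joint_efforts': array([ 8.08480399e-05, -4.57495809e+01, -2.52337003e+01, -1.51203599e-04,
        8.76472695e-04, -3.58876559e-05]), 'ee_pos': array([ 0.19703786, -0.54018721,  0.23131445]), 'ee_rot': array([-1.29238773e-05,  9.84746001e-01,  1.73998029e-01,  9.55558122e-06]), 'force': array([-0.12857194,  0.57771768,  0.50714563]), 'moment': array([ 0.01574756,  0.00437674, -0.02603287]), 'gripper_force': 0.0, 'finger_gap': 0.08516505066719111}
```

View pics/scene0.png

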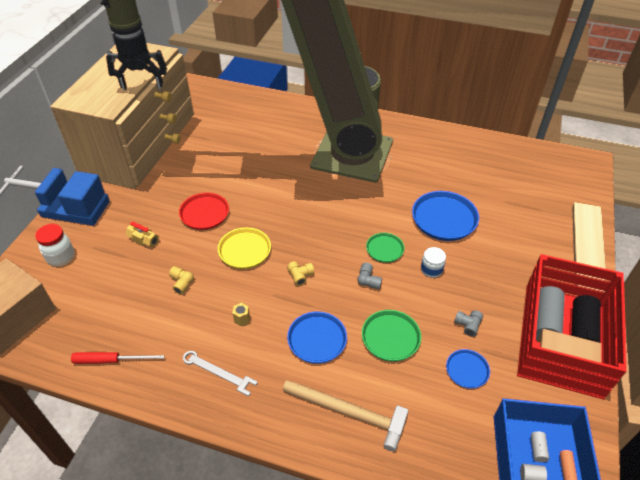

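View pics/side0.png

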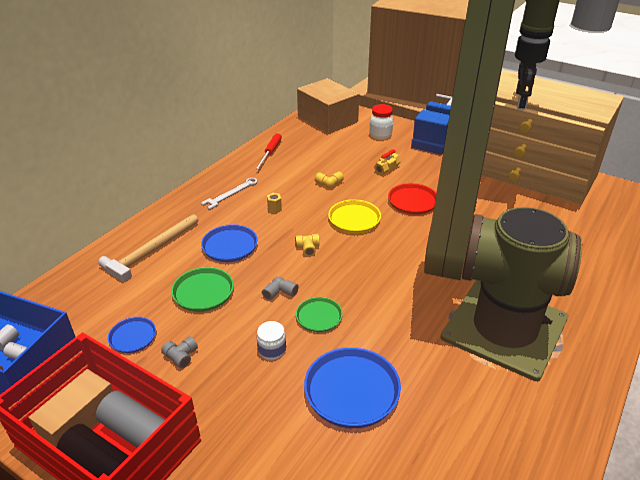

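The scene view shows these candidates:
- **Brass:** tee (300,272), elbow (181,280), coupling (241,313), valve (143,235). The grey tee is at (469,321) and the grey elbow at (369,277).
- **Blue dishes:** (445,216), (317,338) and (468,369).
- **Green dishes:** (391,335) and (385,248).
- **Single dishes:** red (204,211) and yellow (245,249).

Next I measure the dish sizes and fit the object poses.

```bash
cat > h.py <<'E'
from workcell import *
import numpy as np, cv2
from scipy.optimize import minimize
def K(p): f=240/np.tan(np.radians(p['fovy']/2)); return f
def proj(p,X): 
    c=np.asarray(X)@p['R'].T+p['t']; return c[:,:2]/c[:,2:]*K(p)+[p['cx'],p['cy']]
def back(p,uv,z):
    d=np.c_[(np.asarray(uv,float)-[p['cx'],p['cy']])/K(p),np.ones(len(uv))]@p['R']
    o=-p['R'].T@p['t']; return o+d*((z-o[2])/d[:,2])[:,None]
A=np.linspace(0,2*np.pi,24,endpoint=False)
def cyl(a,b,r,n=24,ph=0):  # prism between a and b
    a,b=np.array(a,float),np.array(b,float); d=(b-a)/np.linalg.norm(b-a)
    u=np.cross(d,[0,0,1]) if abs(d[2])<.9 else np.array([1.,0,0]); u/=np.linalg.norm(u); v=np.cross(d,u)
    an=np.arange(n)*2*np.pi/n+ph; c=r*(np.cos(an)[:,None]*u+np.sin(an)[:,None]*v)
    return np.r_[a+c,b+c]
def box(x,y,z): return np.array([[i,j,k] for i in x for j in y for k in z])
m=.001; z=15
def mm(L): return [np.array(q)*m for q in L]
S={'brass_tee':mm([cyl([-28,-14,z],[-12,-14,z],15),cyl([28,-14,z],[12,-14,z],15),cyl([-28,-14,z],[28,-14,z],12.5),cyl([0,-14,z],[0,28,z],12.5),cyl([0,12,z],[0,28,z],15)]),
'brass_elbow':mm([cyl([4,-14,z],[30,-14,z],15),cyl([-14,4,z],[-14,30,z],15),cyl([-14,-14,z],[10,-14,z],13),cyl([-14,-14,z],[-14,10,z],13)]),
'hex_coupling':mm([cyl([0,0,0],[0,0,40],19.6,6)]),
'ball_valve':mm([box([-17,17],[-20,20],[0,35]),cyl([-39,0,17],[39,0,17],18,6),box([-28,28],[-6,6],[44,54]),cyl([0,0,35],[0,0,46],5)])}
def place(P,x): c,s=np.cos(x[2]),np.sin(x[2]); return P@np.array([[c,s,0],[-s,c,0],[0,0,1]])+[x[0],x[1],x[3] if len(x)>3 else 0]
def sil(p,name,x,sc=4,roi=(0,0,640,480)):
    im=np.zeros(((roi[3]-roi[1])*sc,(roi[2]-roi[0])*sc),np.uint8)
    for P in S[name]:
        h=cv2.convexHull(((proj(p,place(P,x))-[roi[0],roi[1]]+.5)*sc).astype(np.float32)); cv2.fillConvexPoly(im,np.round(h).astype(np.int32),255)
    return im
def mask(im,name):
    hsv=cv2.cvtColor(im,cv2.COLOR_RGB2HSV); H,Sa,V=[hsv[...,i].astype(int) for i in range(3)]
    k=(H>=18)&(H<=35)&(Sa>70)&(V>40)
    if name=='ball_valve': k|=((H<=4)|(H>=176))&(Sa>150)
    return k.astype(np.uint8)*255
def fit(name,views,x0,zz=0,sc=4):
    V=[]
    for p,im in views:
        c=proj(p,[[x0[0],x0[1],.02]])[0].astype(int); w=38
        roi=(c[0]-w,c[1]-w,c[0]+w,c[1]+w)
        k=mask(im,name)[roi[1]:roi[3],roi[0]:roi[2]]
        n,l,st,ce=cv2.connectedComponentsWithStats(k)
        k=np.isin(l,[i for i in range(1,n) if st[i,4]>8 and np.hypot(*(ce[i]-w))<24]).astype(np.uint8)*255
        k=cv2.morphologyEx(k,cv2.MORPH_CLOSE,np.ones((3,3)))
        V.append((p,roi,cv2.resize(k,None,fx=sc,fy=sc,interpolation=cv2.INTER_LINEAR)>127))
    def cost(x):
        t=0
        for p,roi,k in V:
            s=sil(p,name,[*x[:2],x[2],zz],sc,roi)>0; t+=1-(s&k).sum()/(s|k).sum()
        return t/len(V)
    best=None
    for y in np.radians(np.arange(-180,180,30)):
        r=minimize(cost,[x0[0],x0[1],y],method='Nelder-Mead',options=dict(initial_simplex=[[x0[0]-.003,x0[1]-.003,y],[x0[0]+.004,x0[1],y],[x0[0],x0[1]+.004,y],[x0[0],x0[1],y+.4]],xatol=1e-4,fatol=1e-4,maxfev=120))
        if best is None or r.fun<best.fun: best=r
    return best.x,best.fun,V
E
python3 - <<'E'
from h import *
v={c:(camera_params(c),cv2.imread(f'pics/{c}0.png')[:,:,::-1].copy()) for c in('scene','side')}
for n,c in dict(red=(.37,-.315),blueA=(.188,.312),blueB=(.654,.1),blueC=(.631,.437),yellow=(.455,-.16),greenA=(.342,.182),greenB=(.599,.259)).items():
    for cam,(p,im) in v.items():
        hsv=cv2.cvtColor(im,cv2.COLOR_RGB2HSV); H=hsv[...,0].astype(int)
        lo,hi={'r':(0,4),'b':(95,125),'y':(21,35),'g':(45,85)}[n[0]]
        k=((H>=lo)&(H<=hi)&(hsv[...,1]>120)).astype(np.uint8)
        q=proj(p,[[*c,.004]])[0]
        if not(0<q[0]<639 and 0<q[1]<479): continue
        nn,l=cv2.connectedComponents(k); i=l[int(q[1]),int(q[0])]
        if i==0: print(n,cam,'none');continue
        cs,_=cv2.findContours((l==i).astype(np.uint8),cv2.RETR_EXTERNAL,cv2.CHAIN_APPROX_NONE)
        cc=max(cs,key=len)[:,0]
        X=back(p,cc,.016); (x,y),r=cv2.minEnclosingCircle(X[:,:2].astype(np.float32)*1000)
        a=cv2.fitEllipse(X[:,:2].astype(np.float32)*1000); print(n,cam,'circ',round(x),round(y),'d',round(2*r),'ell',np.round(a[0]),np.round(a[1]))
tiles=[]
for n,x0 in dict(brass_tee=(.491,.005),brass_elbow=(.602,-.272),hex_coupling=(.658,-.083),ball_valve=(.504,-.425)).items():
    x,f,V=fit(n,list(v.values()),x0); print(n,x.round(4),'deg',round(np.degrees(x[2]),1),'cost',round(f,3))
    row=[]
    for (p,roi,k),(cam,(_,im)) in zip(V,v.items()):
        t=cv2.resize(im[roi[1]:roi[3],roi[0]:roi[2]],(304,304),interpolation=cv2.INTER_CUBIC)
        for M,col in((sil(p,n,x,4,roi),(0,0,255)),(k.astype(np.uint8)*255,(0,255,0))):
            cs,_=cv2.findContours(M,0,1); cv2.drawContours(t,cs,-1,col,1)
        row.append(cv2.resize(t,(200,200),interpolation=cv2.INTER_AREA))
    tiles.append(np.vstack(row))
cv2.imwrite('pics/fit0.png',np.hstack(tiles)[:,:,::-1])
E
```

```text
red scene circ 369 -313 d 140 ell [ 368. -312.] [131. 138.]
red side circ 364 -313 d 144 ell [ 368. -312.] [127. 137.]
blueA scene circ 185 310 d 185 ell [184. 311.] [173. 182.]
blueA side circ 188 309 d 183 ell [188. 308.] [176. 180.]
blueB scene circ 656 100 d 135 ell [655. 101.] [130. 133.]
blueB side circ 653 102 d 141 ell [655. 101.] [131. 133.]
blueC scene circ 632 435 d 93 ell [632. 436.] [89. 91.]
blueC side circ 625 440 d 97 ell [625. 439.] [91. 94.]
yellow scene circ 458 -158 d 141 ell [ 458. -158.] [134. 138.]
yellow side circ 460 -159 d 140 ell [ 459. -160.] [133. 137.]
greenA scene circ 347 184 d 98 ell [347. 185.] [92. 94.]
greenA side circ 340 188 d 101 ell [341. 187.] [95. 97.]
greenB scene circ 600 259 d 135 ell [600. 259.] [130. 131.]
greenB side circ 597 261 d 142 ell [598. 260.] [131. 138.]
brass_tee [0.4893 0.0063 0.6991] deg 40.1 cost 0.25
brass_elbow [ 0.6042 -0.2694 -1.7448] deg -100.0 cost 0.203
hex_coupling [ 0.6543 -0.0848 -2.6887] deg -154.0 cost 0.493
ball_valve [ 0.5041 -0.4261 -1.7043] deg -97.6 cost 0.255
```

View pics/fit0.png

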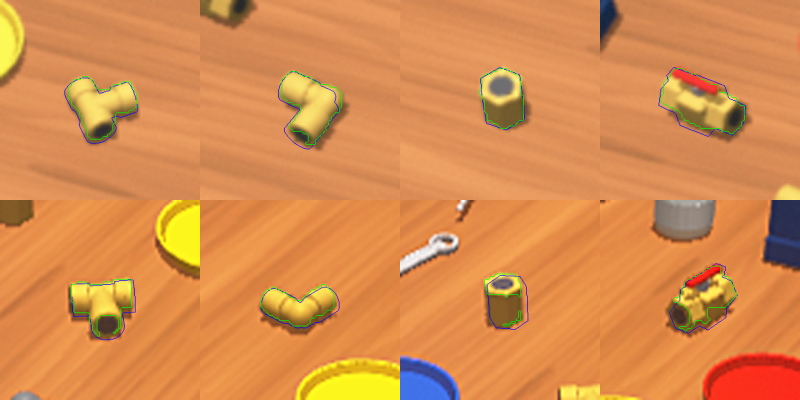

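The fits are sound. Dishes B, at about 134 mm, are the blue and green ones meant; A and C are look-alikes. I'll fill the mask holes and refit.

```bash
python3 - <<'E'
s=open('h.py').read()
s=s.replace("        V.append((p,roi","        cs,_=cv2.findContours(k,0,1)\n        if name=='hex_coupling': cs=[cv2.convexHull(np.vstack(cs))]\n        cv2.drawContours(k,cs,-1,255,-1)\n        V.append((p,roi")
s=s.replace("MORPH_CLOSE,np.ones((3,3))","MORPH_CLOSE,np.ones((5,5))")
open('h.py','w').write(s)
E
python3 - <<'E'
from h import *
v={c:(camera_params(c),cv2.imread(f'pics/{c}0.png')[:,:,::-1].copy()) for c in('scene','side')}
for n,x0 in dict(brass_tee=(.491,.005),brass_elbow=(.602,-.272),hex_coupling=(.658,-.083),ball_valve=(.504,-.425)).items():
  for vs in (['scene','side'],['scene'],['side']):
    x,f,V=fit(n,[v[c] for c in vs],x0); print(n,vs,x[:2].round(4),'deg',round(np.degrees(x[2]),1),'cost',round(f,3))
E
```

```text
brass_tee ['scene', 'side'] [0.4893 0.0063] deg 40.1 cost 0.231
brass_tee ['scene'] [0.4857 0.0065] deg 42.1 cost 0.107
brass_tee ['side'] [0.4928 0.0037] deg 37.7 cost 0.231
brass_elbow ['scene', 'side'] [ 0.6042 -0.2694] deg -100.0 cost 0.2
brass_elbow ['scene'] [ 0.6006 -0.2688] deg -98.0 cost 0.148
brass_elbow ['side'] [ 0.6076 -0.2717] deg -96.1 cost 0.114
hex_coupling ['scene', 'side'] [ 0.6555 -0.0844] deg -165.1 cost 0.188
hex_coupling ['scene'] [ 0.6539 -0.085 ] deg -161.8 cost 0.054
hex_coupling ['side'] [ 0.6608 -0.0867] deg -171.5 cost 0.171
ball_valve ['scene', 'side'] [ 0.5041 -0.4261] deg -97.6 cost 0.226
ball_valve ['scene'] [ 0.5022 -0.4266] deg -99.8 cost 0.136
ball_valve ['side'] [ 0.5067 -0.4309] deg -97.2 cost 0.275
```

>>> {"method": "send_rows", "body": {
  "increments": [
    [[0.334, 0.595, 0], [0, 0, 0.407], 0],
    [[0.334, 0.595, 0], [0, 0, 0.407], 0],
    [[0.334, 0.595, 0], [0, 0, 0.407], 0],
    [[0.334, 0.595, 0], [0, 0, 0.407], 0],
    [[0.334, 0.595, 0], [0, 0, 0.407], 0]
  ],
  "squeeze": 70
}}

```text
clock: 1.6
ee_pos: [0.2985, -0.3562, 0.2312]
ee_rot: [-0.001, 0.878, 0.478, 0.001]
force: [-0.6, -1.1, -0.1]
finger_gap: 0.0853
gripper_force: 0.0
```

>>> {"method": "send_rows", "body": {
  "increments": [
    [[0.334, 0.595, 0], [0, 0, 0.407], 0],
    [[0.334, 0.595, 0], [0, 0, 0.407], 0],
    [[0.334, 0.595, 0], [0, 0, 0.407], 0],
    [[0.334, 0.595, 0], [0, 0, 0.407], 0],
    [[0.334, 0.595, 0], [0, 0, 0.407], 0]
  ]
}}

```text
clock: 2.1
ee_pos: [0.3993, -0.1784, 0.2315]
ee_rot: [-0.0, 0.683, 0.731, 0.001]
force: [-0.1, -0.2, -0.6]
finger_gap: 0.0857
gripper_force: 0.0
```

>>> {"method": "send_rows", "body": {
  "increments": [
    [[0.334, 0.595, 0], [0, 0, 0.407], 0],
    [[0.334, 0.595, 0], [0, 0, 0.407], 0],
    [[0.334, 0.595, 0], [0, 0, 0.407], 0],
    [[0.334, 0.595, 0], [0, 0, 0.407], 0],
    [[0.334, 0.595, 0], [0, 0, 0.407], 0]
  ]
}}

```text
clock: 2.6
ee_pos: [0.5006, -0.0007, 0.2315]
ee_rot: [0.001, 0.419, 0.908, 0.001]
force: [-0.5, -1.2, 0.3]
finger_gap: 0.0853
gripper_force: 0.0
```

```bash
cat >> h.py <<'E'
from scipy.spatial.transform import Rotation as Ro
def wrist():
    o=get_obs(); p=camera_params('wrist'); im=capture('wrist')
    Rt=Ro.from_quat(np.roll(o['ee_rot'],-1)).as_matrix(); he=p['hand_eye']
    Rw=Rt@he[:3,:3]; tw=Rt@he[:3,3]+o['ee_pos']
    return dict(p,R=Rw.T,t=-Rw.T@tw),im,o
def phi(o):
    y=Ro.from_quat(np.roll(o['ee_rot'],-1)).as_matrix()[:,1]; return np.degrees(np.arctan2(y[1],y[0]))
def fitw(name,x0,zz=0,save=None,hw=110):
    """refine with wrist picture, sc=1"""
    p,im,o=wrist(); c=proj(p,[[x0[0],x0[1],.02]])[0].astype(int); 
    roi=(max(c[0]-hw,0),max(c[1]-hw,0),min(c[0]+hw,640),min(c[1]+hw,480))
    k=mask(im,name)[roi[1]:roi[3],roi[0]:roi[2]]
    k=cv2.morphologyEx(k,cv2.MORPH_CLOSE,np.ones((9,9)))
    n,l,st,_=cv2.connectedComponentsWithStats(k); k=(l==1+np.argmax(st[1:,4])).astype(np.uint8)*255
    cs,_=cv2.findContours(k,0,1); cv2.drawContours(k,cs,-1,255,-1); k=k>0
    def cost(x):
        s=sil(p,name,[*x,zz],1,roi)>0; return 1-(s&k).sum()/(s|k).sum()
    r=minimize(cost,x0,method='Nelder-Mead',options=dict(initial_simplex=[x0,[x0[0]+.006,x0[1],x0[2]],[x0[0],x0[1]+.006,x0[2]],[x0[0],x0[1],x0[2]+.2]],xatol=1e-4,fatol=1e-4,maxfev=200))
    if save:
        t=im.copy(); cs,_=cv2.findContours(sil(p,name,[*r.x,zz],1),0,1); cv2.drawContours(t,cs,-1,(0,0,255),1)
        cv2.imwrite(save,t[:,:,::-1])
    print(name,r.x[:2].round(4),'deg',round(np.degrees(r.x[2]),1),'cost',round(r.fun,3),'pix',c,'tcp',o['ee_pos'].round(4),'phi',round(phi(o),2),'t',o['clock'])
    return r.x,o
E
python3 - <<'E'
from h import *
fitw('brass_tee',[.489,.006,.70],save='pics/w1.png')
print(np.round(get_obs()['qpos'],2))
E
```

```text
brass_tee [0.489 0.006] deg 40.1 cost 1.0 pix [318 193] tcp [ 0.5006 -0.0007  0.2315] phi 40.4 t 2.6
[-0.09  0.2   1.66  0.    1.28 -0.79]
```

View pics/w1.png

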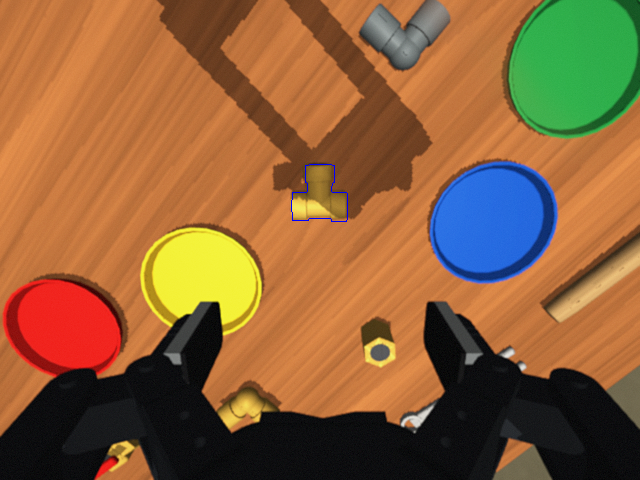

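The wrist picture shows the tee at about (320,195) with the fitted outline lying right on it, so the pose holds. The coupling is at (380,350) and the elbow at (250,400). I'll descend with the grip centre on the run.

>>> {"method": "send_rows", "body": {
  "increments": [
    [[-0.009, -0.014, -0.166], [0, 0, 0], 0],
    [[-0.009, -0.014, -0.33], [0, 0, 0], 0],
    [[-0.009, -0.014, -0.48], [0, 0, 0], 0],
    [[-0.009, -0.014, -0.6], [0, 0, 0], 0],
    [[-0.009, -0.014, -0.6], [0, 0, 0], 0]
  ]
}}

```text
clock: 3.15
ee_pos: [0.4904, -0.0098, 0.0473]
ee_rot: [-0.005, 0.424, 0.906, -0.002]
force: [-0.4, -0.5, -0.4]
finger_gap: 0.0853
gripper_force: 0.0
```

>>> {"method": "send_rows", "body": {
  "increments": [
    [[0, 0, -0.06], [0, 0, 0], 0],
    [[0, 0, -0.11], [0, 0, 0], 0],
    [[0, 0, -0.14], [0, 0, 0], 0],
    [[0, 0, -0.16], [0, 0, 0], 0],
    [[0, 0, -0.16], [0, 0, 0], 0]
  ]
}}

```text
clock: 3.65
ee_pos: [0.4952, -0.0093, 0.0037]
ee_rot: [0.0, 0.423, 0.906, 0.0]
force: [0.1, 0.5, 0.1]
finger_gap: 0.0854
gripper_force: 0.0
```

>>> {"method": "send_rows", "body": {
  "increments": [
    [[0, 0, 0], [0, 0, 0], 0.2],
    [[0, 0, 0], [0, 0, 0], 0.4],
    [[0, 0, 0], [0, 0, 0], 0.6],
    [[0, 0, 0], [0, 0, 0], 0.8],
    [[0, 0, 0], [0, 0, 0], 1]
  ]
}}

```text
clock: 4.15
ee_pos: [0.4966, -0.0089, 0.0048]
ee_rot: [0.002, 0.423, 0.906, 0.001]
force: [0.3, -0.7, 8.1]
finger_gap: 0.0547
gripper_force: 72.2
```

>>> {"method": "send_rows", "body": {
  "increments": [
    [[0, 0, 0], [0, 0, 0], 1],
    [[0, 0, 0], [0, 0, 0], 1],
    [[0, 0, 0], [0, 0, 0], 1],
    [[0, 0, 0], [0, 0, 0], 1],
    [[0, 0, 0], [0, 0, 0], 1]
  ]
}}

```text
clock: 4.65
ee_pos: [0.4966, -0.0089, 0.0048]
ee_rot: [0.002, 0.423, 0.906, 0.001]
force: [0.5, 0.1, 6.7]
finger_gap: 0.0549
gripper_force: 72.2
```

>>> {"method": "send_rows", "body": {
  "increments": [
    [[0, 0, 0.05], [0, 0, 0], 1],
    [[0, 0, 0.13], [0, 0, 0], 1],
    [[0, 0, 0.25], [0, 0, 0], 1],
    [[0, 0, 0.35], [0, 0, 0], 1],
    [[0, 0, 0.4], [0, 0, 0], 1]
  ]
}}

```text
clock: 5.15
ee_pos: [0.496, -0.0089, 0.1261]
ee_rot: [0.002, 0.423, 0.906, 0.001]
force: [0.5, 0.2, -2.7]
finger_gap: 0.0545
gripper_force: 75.7
```

>>> {"method": "send_rows", "body": {
  "increments": [
    [[-0.03, -0.08, 0], [0, 0, 0], 1],
    [[-0.08, -0.2, 0], [0, 0, 0], 1],
    [[-0.13, -0.32, 0], [0, 0, 0], 1],
    [[-0.18, -0.44, 0], [0, 0, 0], 1],
    [[-0.21, -0.52, 0], [0, 0, 0], 1]
  ]
}}

```text
clock: 5.65
ee_pos: [0.4302, -0.1664, 0.1234]
ee_rot: [-0.0, 0.423, 0.906, -0.0]
force: [0.6, -0.3, -2.3]
finger_gap: 0.0548
gripper_force: 75.5
```

>>> {"method": "send_rows", "body": {
  "increments": [
    [[-0.04, -0.1, 0], [0, 0, 0], 1],
    [[-0.09, -0.22, 0], [0, 0, 0], 1],
    [[-0.14, -0.34, 0], [0, 0, 0], 1],
    [[-0.18, -0.44, 0], [0, 0, 0], 1],
    [[-0.205, -0.507, 0], [0, 0, 0], 1]
  ]
}}

```text
clock: 6.15
ee_pos: [0.3692, -0.3188, 0.1234]
ee_rot: [-0.0, 0.424, 0.906, -0.0]
force: [0.5, 0.9, -2.9]
finger_gap: 0.0546
gripper_force: 75.6
```

>>> {"method": "send_rows", "body": {
  "increments": [
    [[0, 0, 0], [0, 0, 0], 1],
    [[0, 0, 0], [0, 0, 0], 1],
    [[0, 0, 0], [0, 0, 0], 1],
    [[0, 0, 0], [0, 0, 0], 1],
    [[0, 0, 0], [0, 0, 0], 1]
  ]
}}

```text
clock: 6.65
ee_pos: [0.3707, -0.316, 0.1233]
ee_rot: [-0.0, 0.422, 0.906, 0.0]
force: [0.2, 0.4, -2.7]
finger_gap: 0.0545
gripper_force: 75.6
```

Run:
```python
from h import *
p,im,o=wrist(); print(o['ee_pos'],phi(o),o['finger_gap'])
cv2.imwrite('pics/w2.png',im[:,:,::-1])
x,y=.368,-.312; print(proj(p,[[x,y,.004],[x+.058,y,.004]]).round())
```

```text
[ 0.37067917 -0.31602001  0.12332059] 40.01561686875387 0.05453875188955079
[[325. 225.]
 [380. 270.]]
```

View pics/w2.png

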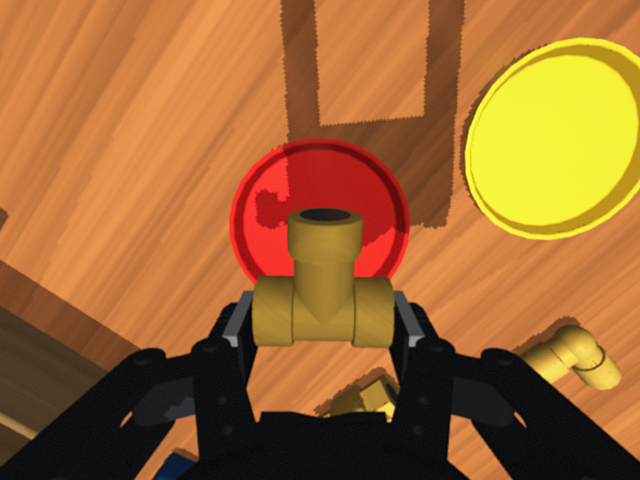

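The tee is held level at (322,280), and the red dish centre is at (320,225) as predicted. I'll lower and release it.

>>> {"method": "send_rows", "body": {
  "increments": [
    [[0, 0, -0.1], [0, 0, 0], 1],
    [[0, 0, -0.2], [0, 0, 0], 1],
    [[0, 0, -0.28], [0, 0, 0], 1],
    [[0, 0, -0.33], [0, 0, 0], 1],
    [[0, 0, -0.35], [0, 0, 0], 1]
  ]
}}

```text
clock: 7.2
ee_pos: [0.3699, -0.3159, 0.0168]
ee_rot: [-0.001, 0.423, 0.906, 0.001]
force: [-0.8, 0.5, -3.3]
finger_gap: 0.055
gripper_force: 75.5
```

>>> {"method": "send_rows", "body": {
  "increments": [
    [[0, 0, -0.01], [0, 0, 0], 1],
    [[0, 0, -0.02], [0, 0, 0], 1],
    [[0, 0, -0.026], [0, 0, 0], 1],
    [[0, 0, -0.031], [0, 0, 0], 1],
    [[0, 0, -0.031], [0, 0, 0], 1]
  ]
}}

```text
clock: 7.7
ee_pos: [0.3706, -0.3172, 0.0093]
ee_rot: [0.0, 0.423, 0.906, -0.0]
force: [0.6, 0.1, -2.6]
finger_gap: 0.0544
gripper_force: 75.5
```

>>> {"method": "send_rows", "body": {
  "increments": [
    [[0, 0, -0.002], [0, 0, 0], 1],
    [[0, 0, -0.003], [0, 0, 0], 1],
    [[0, 0, -0.004], [0, 0, 0], 1],
    [[0, 0, -0.004], [0, 0, 0], 1],
    [[0, 0, -0.004], [0, 0, 0], 1]
  ]
}}

```text
clock: 8.2
ee_pos: [0.3706, -0.3172, 0.0088]
ee_rot: [0.001, 0.423, 0.906, -0.0]
force: [-0.9, 1.4, 6.9]
finger_gap: 0.0545
gripper_force: 76.9
```

Contact. I'll open gently and retreat.

>>> {"method": "send_rows", "body": {
  "increments": [
    [[0, 0, 0], [0, 0, 0], 0.32],
    [[0, 0, 0], [0, 0, 0], 0.28],
    [[0, 0, 0], [0, 0, 0], 0.24],
    [[0, 0, 0], [0, 0, 0], 0.2],
    [[0, 0, 0], [0, 0, 0], 0.2]
  ]
}}

```text
clock: 8.7
ee_pos: [0.3704, -0.317, 0.0077]
ee_rot: [-0.0, 0.423, 0.906, 0.0]
force: [-1.5, -0.1, -0.6]
finger_gap: 0.0683
gripper_force: 0.0
```

>>> {"method": "send_rows", "body": {
  "increments": [
    [[0, 0, 0.02], [0, 0, 0], 0.2],
    [[0, 0, 0.08], [0, 0, 0], 0.2],
    [[0, 0, 0.2], [0, 0, 0], 0.2],
    [[0, 0, 0.35], [0, 0, 0], 0.2],
    [[0, 0, 0.5], [0, 0, 0], 0.2]
  ]
}}

```text
clock: 9.2
ee_pos: [0.3699, -0.3165, 0.1593]
ee_rot: [-0.001, 0.423, 0.906, 0.0]
force: [0.1, -0.6, -0.9]
finger_gap: 0.0684
gripper_force: 0.0
```

Run:
```python
from h import *
p,im,o=wrist(); print(o['ee_pos'],phi(o),o['finger_gap'],o['qpos'].round(2))
a=cv2.resize(im,(400,300)); s=capture('scene'); b=cv2.resize(s[180:255,150:250],(400,300),interpolation=cv2.INTER_CUBIC)
cv2.imwrite('pics/w3.png',np.hstack([a,b])[:,:,::-1])
```

```text
[ 0.36991679 -0.31646775  0.15933128] 39.93224048589691 0.06840617182015384 [-0.79  0.26  1.79 -0.    1.1  -1.49]
```

View pics/w3.png

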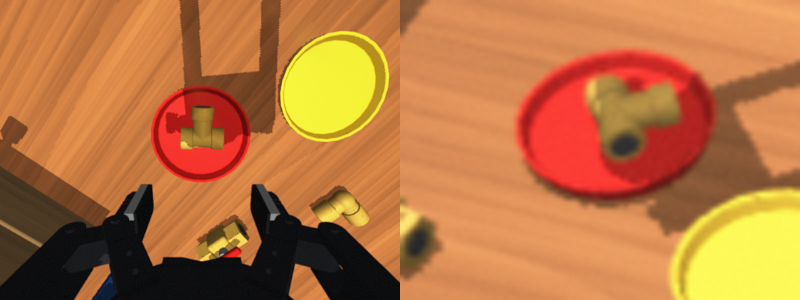

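The tee lies flat in the red dish at (204,135) in the left panel. Next is the elbow, hovering at grip point (0.587,-0.286) with closing angle -9°.

>>> {"method": "send_rows", "body": {
  "increments": [
    [[0.06, 0.01, 0.05], [0, 0, -0.06], 0.1],
    [[0.16, 0.02, 0.15], [0, 0, -0.14], 0],
    [[0.26, 0.035, 0.2], [0, 0, -0.22], 0],
    [[0.36, 0.05, 0.2], [0, 0, -0.28], 0],
    [[0.4, 0.06, 0.2], [0, 0, -0.32], 0]
  ]
}}

```text
clock: 9.8
ee_pos: [0.4933, -0.2989, 0.2184]
ee_rot: [0.001, 0.636, 0.772, 0.0]
force: [-0.5, -0.8, 0.6]
finger_gap: 0.0856
gripper_force: 0.0
```

>>> {"method": "send_rows", "body": {
  "increments": [
    [[0.1, 0.02, 0], [0, 0, -0.08], 0],
    [[0.2, 0.03, 0], [0, 0, -0.16], 0],
    [[0.28, 0.04, 0], [0, 0, -0.2], 0],
    [[0.322, 0.042, 0], [0, 0, -0.224], 0],
    [[0.322, 0.042, 0], [0, 0, -0.224], 0]
  ]
}}

```text
clock: 10.3
ee_pos: [0.5885, -0.2859, 0.2168]
ee_rot: [-0.0, 0.76, 0.65, 0.0]
force: [-0.4, 0.0, -0.8]
finger_gap: 0.0852
gripper_force: 0.0
```

```bash
python3 - <<'E'
from h import *
s=open('h.py').read().replace("k=(l==1+np.argmax(st[1:,4])).astype(np.uint8)*255","q=np.array(k.shape)[::-1]/2; g=[i for i in range(1,n) if st[i,4]>300]; k=(l==min(g,key=lambda i:np.hypot(*(_[i]-q)))).astype(np.uint8)*255")
s=s.replace("H>=18","H>=17"); open('h.py','w').write(s)
E
python3 - <<'E'
from h import *
fitw('brass_elbow',[.604,-.2694,np.radians(-99)],save='pics/w4.png',hw=60)
E
```

```text
brass_elbow [ 0.6017 -0.268 ] deg -96.2 cost 0.108 pix [337 188] tcp [ 0.5885 -0.2859  0.2168] phi -8.95 t 10.3
```

View pics/w4.png

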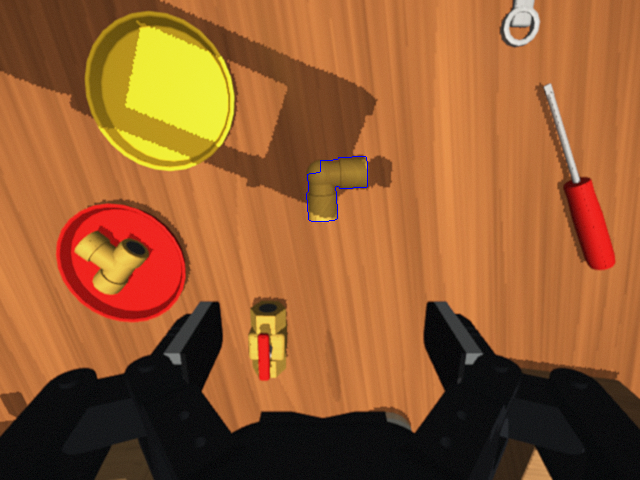

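The elbow is at (335,185) with the outline matching. The grip goes across the arm pointing down in the image.

>>> {"method": "send_rows", "body": {
  "increments": [
    [[-0.009, 0.0, -0.14], [0, 0, 0.02], 0],
    [[-0.009, 0.0, -0.29], [0, 0, 0.03], 0],
    [[-0.009, 0.0, -0.43], [0, 0, 0.03], 0],
    [[-0.009, 0.0, -0.54], [0, 0, 0.03], 0],
    [[-0.009, 0.0, -0.56], [0, 0, 0.03], 0]
  ]
}}

```text
clock: 10.85
ee_pos: [0.5795, -0.2846, 0.0454]
ee_rot: [-0.005, 0.745, 0.667, -0.002]
force: [-0.4, 0.2, -0.7]
finger_gap: 0.0855
gripper_force: 0.0
```

>>> {"method": "send_rows", "body": {
  "increments": [
    [[0, 0, -0.05], [0, 0, 0], 0],
    [[0, 0, -0.1], [0, 0, 0], 0],
    [[0, 0, -0.13], [0, 0, 0], 0],
    [[0, 0, -0.148], [0, 0, 0], 0],
    [[0, 0, -0.148], [0, 0, 0], 0]
  ]
}}

```text
clock: 11.35
ee_pos: [0.5842, -0.2863, 0.0051]
ee_rot: [-0.0, 0.745, 0.667, -0.0]
force: [-0.6, -0.0, 0.7]
finger_gap: 0.0854
gripper_force: 0.0
```

>>> {"method": "send_rows", "body": {
  "increments": [
    [[0, 0, 0], [0, 0, 0], 0.2],
    [[0, 0, 0], [0, 0, 0], 0.35],
    [[0, 0, 0], [0, 0, 0], 0.45],
    [[0, 0, 0], [0, 0, 0], 0.55],
    [[0, 0, 0], [0, 0, 0], 0.65]
  ],
  "squeeze": 80
}}

```text
clock: 11.85
ee_pos: [0.5848, -0.2866, 0.0058]
ee_rot: [0.001, 0.745, 0.667, 0.0]
force: [0.0, -0.3, 1.8]
finger_gap: 0.0301
gripper_force: 9.0
```

>>> {"method": "send_rows", "body": {
  "increments": [
    [[0, 0, 0], [0, 0, 0], 0.8],
    [[0, 0, 0], [0, 0, 0], 1],
    [[0, 0, 0], [0, 0, 0], 1],
    [[0, 0, 0], [0, 0, 0], 1],
    [[0, 0, 0], [0, 0, 0], 1]
  ]
}}

```text
clock: 12.35
ee_pos: [0.5849, -0.2867, 0.0063]
ee_rot: [0.001, 0.745, 0.667, 0.0]
force: [0.7, 1.4, 6.1]
finger_gap: 0.0274
gripper_force: 78.0
```

Gap 27.4 mm suggests the pads sit high on the collar. I'll regrip 4 mm lower.

>>> {"method": "send_rows", "body": {
  "increments": [
    [[0, 0, 0], [0, 0, 0], 0.5],
    [[0, 0, 0], [0, 0, 0], 0.5],
    [[0, 0, -0.005], [0, 0, 0], 0.5],
    [[0, 0, -0.01], [0, 0, 0], 0.5],
    [[0, 0, -0.013], [0, 0, 0], 0.5]
  ]
}}

```text
clock: 12.85
ee_pos: [0.584, -0.2862, 0.001]
ee_rot: [-0.0, 0.745, 0.667, -0.0]
force: [0.1, -0.0, -0.1]
finger_gap: 0.0428
gripper_force: 0.0
```

>>> {"method": "send_rows", "body": {
  "increments": [
    [[0, 0, 0], [0, 0, 0], 0.6],
    [[0, 0, 0], [0, 0, 0], 0.8],
    [[0, 0, 0], [0, 0, 0], 1],
    [[0, 0, 0], [0, 0, 0], 1],
    [[0, 0, 0], [0, 0, 0], 1]
  ]
}}

```text
clock: 13.35
ee_pos: [0.5844, -0.2864, 0.0017]
ee_rot: [0.0, 0.745, 0.667, 0.0]
force: [0.2, 0.1, 2.1]
finger_gap: 0.0278
gripper_force: 77.9
```

>>> {"method": "send_rows", "body": {
  "increments": [
    [[0, 0, 0.02], [0, 0, 0], 1],
    [[0, 0, 0.05], [0, 0, 0], 1],
    [[0, 0, 0.1], [0, 0, 0], 1],
    [[0, 0, 0.15], [0, 0, 0], 1],
    [[0, 0, 0.15], [0, 0, 0], 1]
  ]
}}

```text
clock: 13.85
ee_pos: [0.5865, -0.2876, 0.0501]
ee_rot: [0.003, 0.745, 0.667, 0.001]
force: [0.9, 0.2, -2.1]
finger_gap: 0.0277
gripper_force: 78.2
```

Run:
```python
from h import *
p,im,o=wrist(); print(o['ee_pos'],phi(o),o['moment'])
a=cv2.resize(im,(400,300)); s=capture('scene'); b=cv2.resize(s[230:305,130:230],(400,300),interpolation=cv2.INTER_CUBIC)
cv2.imwrite('pics/w5.png',np.hstack([a,b])[:,:,::-1])
```

```text
[ 0.58653868 -0.28759656  0.05005286] -6.327622099590743 [-0.05390351 -0.02505772 -0.01048653]
```

View pics/w5.png

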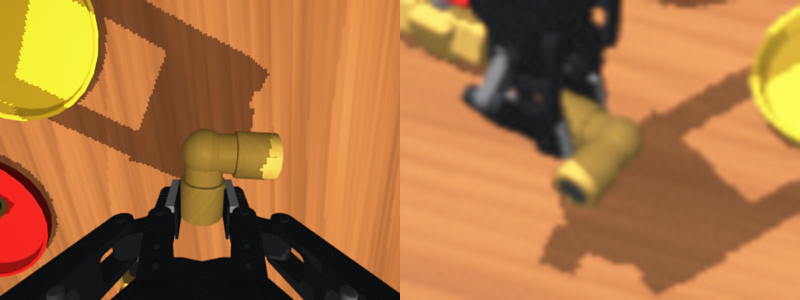

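The elbow is held level. Carry it to the blue dish at (0.655,0.101).

>>> {"method": "send_rows", "body": {
  "increments": [
    [[0.01, 0.05, 0.08], [0, 0, 0], 1],
    [[0.025, 0.16, 0.18], [0, 0, 0], 1],
    [[0.045, 0.3, 0.25], [0, 0, 0], 1],
    [[0.065, 0.42, 0.25], [0, 0, 0], 1],
    [[0.085, 0.54, 0.25], [0, 0, 0], 1]
  ]
}}

```text
clock: 14.45
ee_pos: [0.61, -0.123, 0.1222]
ee_rot: [0.0, 0.745, 0.667, 0.0]
force: [0.0, -0.1, -1.4]
finger_gap: 0.0278
gripper_force: 78.4
```

>>> {"method": "send_rows", "body": {
  "increments": [
    [[0.02, 0.14, 0], [0, 0, 0], 1],
    [[0.045, 0.28, 0], [0, 0, 0], 1],
    [[0.07, 0.42, 0], [0, 0, 0], 1],
    [[0.09, 0.56, 0], [0, 0, 0], 1],
    [[0.11, 0.66, 0], [0, 0, 0], 1]
  ]
}}

```text
clock: 14.95
ee_pos: [0.6421, 0.0765, 0.1207]
ee_rot: [-0.001, 0.745, 0.668, -0.0]
force: [0.6, -0.5, -1.2]
finger_gap: 0.0278
gripper_force: 78.4
```

>>> {"method": "send_rows", "body": {
  "increments": [
    [[0, 0.03, 0], [0, 0, 0], 1],
    [[0, 0.056, 0], [0, 0, 0], 1],
    [[0, 0.056, 0], [0, 0, 0], 1],
    [[0, 0.056, 0], [0, 0, 0], 1],
    [[0, 0.056, 0], [0, 0, 0], 1]
  ]
}}

```text
clock: 15.45
ee_pos: [0.6427, 0.0889, 0.1214]
ee_rot: [0.0, 0.746, 0.666, -0.0]
force: [0.4, 0.1, -1.6]
finger_gap: 0.0277
gripper_force: 78.4
```

>>> {"method": "send_rows", "body": {
  "increments": [
    [[0.005, 0, -0.1], [0, 0, 0], 1],
    [[0.008, 0, -0.2], [0, 0, 0], 1],
    [[0.008, 0, -0.29], [0, 0, 0], 1],
    [[0.008, 0, -0.34], [0, 0, 0], 1],
    [[0.008, 0, -0.365], [0, 0, 0], 1]
  ]
}}

```text
clock: 15.95
ee_pos: [0.6443, 0.0894, 0.0104]
ee_rot: [-0.001, 0.745, 0.667, -0.001]
force: [0.4, 1.1, -2.4]
finger_gap: 0.0275
gripper_force: 78.4
```

>>> {"method": "send_rows", "body": {
  "increments": [
    [[0, 0, -0.005], [0, 0, 0], 1],
    [[0, 0, -0.01], [0, 0, 0], 1],
    [[0, 0, -0.014], [0, 0, 0], 1],
    [[0, 0, -0.017], [0, 0, 0], 1],
    [[0, 0, -0.02], [0, 0, 0], 1]
  ]
}}

```text
clock: 16.45
ee_pos: [0.6458, 0.0905, 0.0068]
ee_rot: [0.0, 0.745, 0.667, 0.001]
force: [0.0, -0.4, -2.1]
finger_gap: 0.0279
gripper_force: 78.4
```

>>> {"method": "send_rows", "body": {
  "increments": [
    [[0, 0, -0.001], [0, 0, 0], 1],
    [[0, 0, -0.002], [0, 0, 0], 1],
    [[0, 0, -0.003], [0, 0, 0], 1],
    [[0, 0, -0.003], [0, 0, 0], 1],
    [[0, 0, -0.003], [0, 0, 0], 1]
  ]
}}

```text
clock: 16.95
ee_pos: [0.6454, 0.0904, 0.0056]
ee_rot: [0.0, 0.745, 0.667, 0.0]
force: [-1.8, -0.0, 3.7]
finger_gap: 0.0277
gripper_force: 78.9
```

>>> {"method": "send_rows", "body": {
  "increments": [
    [[0, 0, 0], [0, 0, 0], 0.6],
    [[0, 0, 0], [0, 0, 0], 0.55],
    [[0, 0, 0], [0, 0, 0], 0.5],
    [[0, 0, 0], [0, 0, 0], 0.45],
    [[0, 0, 0], [0, 0, 0], 0.42]
  ]
}}

```text
clock: 17.45
ee_pos: [0.6453, 0.0904, 0.0049]
ee_rot: [-0.0, 0.745, 0.667, -0.0]
force: [-0.3, 0.3, -0.7]
finger_gap: 0.0495
gripper_force: 0.0
```

>>> {"method": "send_rows", "body": {
  "increments": [
    [[0, 0, 0.02], [0, 0, 0], 0.42],
    [[0, 0, 0.1], [0, 0, 0], 0.42],
    [[0, 0, 0.25], [0, 0, 0], 0.42],
    [[0, 0, 0.4], [0, 0, 0], 0.3],
    [[0, 0, 0.55], [0, 0, 0], 0.1]
  ]
}}

```text
clock: 17.95
ee_pos: [0.6449, 0.0904, 0.172]
ee_rot: [-0.0, 0.745, 0.667, -0.0]
force: [0.2, 0.2, -0.7]
finger_gap: 0.0722
gripper_force: 0.0
```

>>> {"method": "send_rows", "body": {
  "increments": [
    [[0, -0.1, 0.05], [0, 0, 0], 0],
    [[0, -0.25, 0.1], [0, 0, -0.03], 0],
    [[0.01, -0.4, 0.15], [0, 0, -0.06], 0],
    [[0.02, -0.52, 0.15], [0, 0, -0.09], 0],
    [[0.033, -0.582, 0.15], [0, 0, -0.1], 0]
  ]
}}

```text
clock: 18.45
ee_pos: [0.6553, -0.0874, 0.2165]
ee_rot: [0.001, 0.796, 0.605, 0.0]
force: [-0.5, 0.5, 0.5]
finger_gap: 0.0852
gripper_force: 0.0
```

>>> {"method": "send_rows", "body": {
  "increments": [
    [[0, 0, 0], [0, 0, 0], 0],
    [[0, 0, 0], [0, 0, 0], 0],
    [[0, 0, 0], [0, 0, 0], 0],
    [[0, 0, 0], [0, 0, 0], 0],
    [[0, 0, 0], [0, 0, 0], 0]
  ]
}}

```text
clock: 18.95
ee_pos: [0.655, -0.0828, 0.2149]
ee_rot: [-0.0, 0.795, 0.607, -0.0]
force: [-0.2, 0.1, -0.2]
finger_gap: 0.0858
gripper_force: 0.0
```

Run:
```python
from h import *
x,o=fitw('hex_coupling',[.6555,-.0844,np.radians(15)],save='pics/w6.png',hw=70)
a=cv2.resize(cv2.imread('pics/w6.png'),(400,300)); s=capture('scene')[:,:,::-1]; b=cv2.resize(s[300:375,267:367],(400,300),interpolation=cv2.INTER_CUBIC)
cv2.imwrite('pics/w6b.png',np.hstack([a,b]))
```

```text
hex_coupling [ 0.6542 -0.0846] deg 17.5 cost 0.032 pix [325 209] tcp [ 0.655  -0.0828  0.2149] phi -15.22 t 18.95
```

View pics/w6b.png

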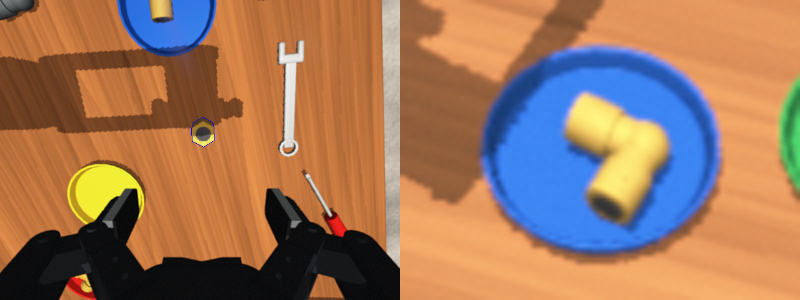

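The elbow is flat in the blue dish at (615,155) in the right panel. The coupling fit at (203,132) in the left panel matches closely.

>>> {"method": "send_rows", "body": {
  "increments": [
    [[-0.003, -0.006, -0.14], [0, 0, 0.03], 0],
    [[-0.003, -0.006, -0.29], [0, 0, 0.03], 0],
    [[-0.003, -0.006, -0.43], [0, 0, 0.03], 0],
    [[-0.003, -0.006, -0.53], [0, 0, 0.03], 0],
    [[-0.003, -0.006, -0.56], [0, 0, 0.03], 0]
  ]
}}

```text
clock: 19.55
ee_pos: [0.6513, -0.0851, 0.0432]
ee_rot: [-0.003, 0.78, 0.625, -0.002]
force: [0.0, -1.0, -0.3]
finger_gap: 0.0854
gripper_force: 0.0
```

>>> {"method": "send_rows", "body": {
  "increments": [
    [[0, 0, -0.04], [0, 0, 0], 0],
    [[0, 0, -0.08], [0, 0, 0], 0],
    [[0, 0, -0.11], [0, 0, 0], 0],
    [[0, 0, -0.13], [0, 0, 0], 0],
    [[0, 0, -0.13], [0, 0, 0], 0]
  ]
}}

```text
clock: 20.05
ee_pos: [0.654, -0.086, 0.0078]
ee_rot: [-0.0, 0.781, 0.625, -0.0]
force: [-0.6, -0.6, -0.2]
finger_gap: 0.0854
gripper_force: 0.0
```

>>> {"method": "send_rows", "body": {
  "increments": [
    [[0, 0, 0], [0, 0, 0], 0.2],
    [[0, 0, 0], [0, 0, 0], 0.35],
    [[0, 0, 0], [0, 0, 0], 0.45],
    [[0, 0, 0], [0, 0, 0], 0.5],
    [[0, 0, 0], [0, 0, 0], 0.55]
  ],
  "squeeze": 70
}}

```text
clock: 20.55
ee_pos: [0.6544, -0.086, 0.0084]
ee_rot: [0.0, 0.781, 0.625, 0.0]
force: [-0.0, -0.2, -0.6]
finger_gap: 0.0384
gripper_force: 0.0
```

>>> {"method": "send_rows", "body": {
  "increments": [
    [[0, 0, 0], [0, 0, 0], 0.7],
    [[0, 0, 0], [0, 0, 0], 0.9],
    [[0, 0, 0], [0, 0, 0], 1],
    [[0, 0, 0], [0, 0, 0], 1],
    [[0, 0, 0], [0, 0, 0], 1]
  ]
}}

```text
clock: 21.05
ee_pos: [0.6548, -0.0861, 0.0086]
ee_rot: [0.0, 0.781, 0.625, 0.0]
force: [-0.8, -0.2, 5.2]
finger_gap: 0.0328
gripper_force: 70.0
```

>>> {"method": "send_rows", "body": {
  "increments": [
    [[0, 0, 0.04], [0, 0, 0], 1],
    [[0, 0, 0.1], [0, 0, 0], 1],
    [[0, 0, 0.18], [0, 0, 0], 1],
    [[0, 0, 0.25], [0, 0, 0], 1],
    [[0, 0, 0.3], [0, 0, 0], 1]
  ]
}}

```text
clock: 21.55
ee_pos: [0.654, -0.0859, 0.0994]
ee_rot: [0.0, 0.781, 0.625, -0.0]
force: [-0.6, 0.2, -2.4]
finger_gap: 0.0328
gripper_force: 69.6
```

>>> {"method": "send_rows", "body": {
  "increments": [
    [[-0.08, -0.03, 0], [0, 0, 0], 1],
    [[-0.22, -0.08, 0], [0, 0, 0], 1],
    [[-0.37, -0.138, 0], [0, 0, 0], 1],
    [[-0.51, -0.19, 0], [0, 0, 0], 1],
    [[-0.61, -0.227, 0], [0, 0, 0], 1]
  ]
}}

```text
clock: 22.05
ee_pos: [0.4669, -0.1538, 0.0977]
ee_rot: [-0.002, 0.781, 0.625, -0.001]
force: [-0.6, -0.0, -2.0]
finger_gap: 0.0328
gripper_force: 69.9
```

>>> {"method": "send_rows", "body": {
  "increments": [
    [[-0.043, -0.016, 0], [0, 0, 0], 1],
    [[-0.043, -0.016, 0], [0, 0, 0], 1],
    [[-0.043, -0.016, 0], [0, 0, 0], 1],
    [[-0.043, -0.016, 0], [0, 0, 0], 1],
    [[-0.043, -0.016, 0], [0, 0, 0], 1]
  ]
}}

```text
clock: 22.55
ee_pos: [0.4601, -0.1588, 0.0981]
ee_rot: [0.0, 0.78, 0.625, 0.0]
force: [0.5, -0.3, -1.8]
finger_gap: 0.0331
gripper_force: 69.9
```

dz to contact is about -0.0855 m (-0.285).

>>> {"method": "send_rows", "body": {
  "increments": [
    [[0, 0, -0.08], [0, 0, 0], 1],
    [[0, 0, -0.16], [0, 0, 0], 1],
    [[0, 0, -0.22], [0, 0, 0], 1],
    [[0, 0, -0.25], [0, 0, 0], 1],
    [[0, 0, -0.265], [0, 0, 0], 1]
  ]
}}

```text
clock: 23.05
ee_pos: [0.4586, -0.1585, 0.0177]
ee_rot: [-0.001, 0.78, 0.625, -0.0]
force: [0.1, 0.1, -1.8]
finger_gap: 0.0332
gripper_force: 69.9
```

>>> {"method": "send_rows", "body": {
  "increments": [
    [[0, 0, -0.005], [0, 0, 0], 1],
    [[0, 0, -0.01], [0, 0, 0], 1],
    [[0, 0, -0.014], [0, 0, 0], 1],
    [[0, 0, -0.017], [0, 0, 0], 1],
    [[0, 0, -0.019], [0, 0, 0], 1]
  ]
}}

```text
clock: 23.55
ee_pos: [0.4586, -0.159, 0.0133]
ee_rot: [0.0, 0.781, 0.625, 0.0]
force: [-0.0, 0.9, -1.5]
finger_gap: 0.0332
gripper_force: 69.9
```

>>> {"method": "send_rows", "body": {
  "increments": [
    [[0, 0, -0.001], [0, 0, 0], 1],
    [[0, 0, -0.002], [0, 0, 0], 1],
    [[0, 0, -0.003], [0, 0, 0], 1],
    [[0, 0, -0.003], [0, 0, 0], 1],
    [[0, 0, -0.003], [0, 0, 0], 1]
  ]
}}

```text
clock: 24.05
ee_pos: [0.4584, -0.159, 0.0126]
ee_rot: [0.0, 0.781, 0.625, 0.0]
force: [-0.6, 0.2, 6.3]
finger_gap: 0.0331
gripper_force: 70.8
```

>>> {"method": "send_rows", "body": {
  "increments": [
    [[0, 0, 0], [0, 0, 0], 0.56],
    [[0, 0, 0], [0, 0, 0], 0.52],
    [[0, 0, 0], [0, 0, 0], 0.46],
    [[0, 0, 0], [0, 0, 0], 0.4],
    [[0, 0, 0], [0, 0, 0], 0.35]
  ]
}}

```text
clock: 24.55
ee_pos: [0.4583, -0.1589, 0.0119]
ee_rot: [-0.0, 0.781, 0.625, -0.0]
force: [-0.0, 1.0, -0.2]
finger_gap: 0.0554
gripper_force: 0.0
```

>>> {"method": "send_rows", "body": {
  "increments": [
    [[0, 0, 0.04], [0, 0, 0], 0.35],
    [[0, 0, 0.15], [0, 0, 0], 0.35],
    [[0, 0, 0.3], [0, 0, 0], 0.3],
    [[0, 0, 0.46], [0, 0, 0], 0.2],
    [[0, 0, 0.62], [0, 0, 0], 0]
  ]
}}

```text
clock: 25.05
ee_pos: [0.4577, -0.1586, 0.1996]
ee_rot: [-0.0, 0.781, 0.625, -0.0]
force: [1.4, 0.0, -0.3]
finger_gap: 0.0806
gripper_force: 0.0
```

>>> {"method": "send_rows", "body": {
  "increments": [
    [[0.02, -0.1, 0.05], [0, 0, 0.01], 0],
    [[0.05, -0.25, 0.08], [0, 0, 0.03], 0],
    [[0.075, -0.4, 0.08], [0, 0, 0.05], 0],
    [[0.1, -0.55, 0.08], [0, 0, 0.05], 0],
    [[0.13, -0.7, 0.08], [0, 0, 0.05], 0]
  ]
}}

```text
clock: 25.55
ee_pos: [0.4972, -0.3704, 0.2221]
ee_rot: [-0.0, 0.755, 0.655, 0.0]
force: [0.5, 0.0, -0.2]
finger_gap: 0.0853
gripper_force: 0.0
```

>>> {"method": "send_rows", "body": {
  "increments": [
    [[0.02, -0.14, 0], [0, 0, 0], 0],
    [[0.023, -0.187, 0], [0, 0, 0], 0],
    [[0.023, -0.187, 0], [0, 0, 0], 0],
    [[0.023, -0.187, 0], [0, 0, 0], 0],
    [[0.023, -0.187, 0], [0, 0, 0], 0]
  ]
}}

```text
clock: 26.05
ee_pos: [0.5039, -0.4229, 0.222]
ee_rot: [-0.001, 0.755, 0.656, 0.0]
force: [-0.3, 0.6, 0.6]
finger_gap: 0.0854
gripper_force: 0.0
```

Run:
```python
from h import *
x,o=fitw('ball_valve',[.504,-.4265,np.radians(-97.6)],save='pics/w7.png',hw=75)
a=cv2.resize(cv2.imread('pics/w7.png')[60:360,120:520],(400,300)); s=capture('scene')[:,:,::-1]; b=cv2.resize(s[212:287,195:295],(400,300),interpolation=cv2.INTER_CUBIC)
cv2.imwrite('pics/w7b.png',np.hstack([a,b]))
```

```text
ball_valve [ 0.5018 -0.4269] deg -99.7 cost 0.06 pix [325 210] tcp [ 0.5039 -0.4229  0.222 ] phi -8.06 t 26.05
```

View pics/w7b.png

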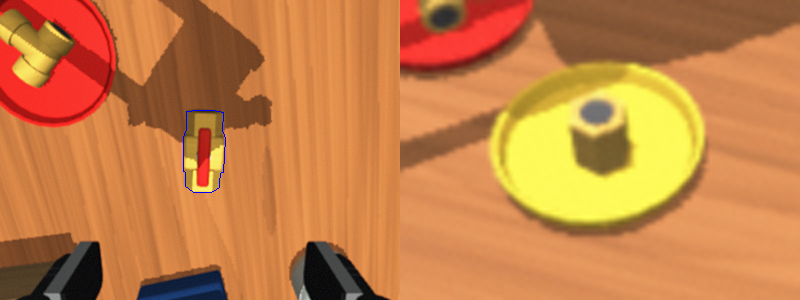

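Run:
```python
from h import *
p=camera_params('scene')
for uv,z in (((106,208),0),((92,222),0),((104,190),.08),((75,256),0),((63,238),.08)): print(uv,z,back(p,[uv],z).round(3))
print(proj(p,[[.504,-.5,.07],[.504,-.5,.0],[.504,-.48,.076]]).round())
```

```text
(106, 208) 0 [[ 0.429 -0.581  0.   ]]
(92, 222) 0 [[ 0.488 -0.588  0.   ]]
(104, 190) 0.08 [[ 0.436 -0.558  0.08 ]]
(75, 256) 0 [[ 0.606 -0.564  0.   ]]
(63, 238) 0.08 [[ 0.616 -0.562  0.08 ]]
[[111. 215.]
 [118. 234.]
 [117. 215.]]
```

The coupling stands in the yellow dish and the valve fit matches. The vise and jar are at least 0.09 m clear of the gripper body. I'll grasp the valve.

>>> {"method": "send_rows", "body": {
  "increments": [
    [[-0.007, -0.013, -0.14], [0, 0, -0.018], 0],
    [[-0.007, -0.013, -0.28], [0, 0, -0.018], 0],
    [[-0.007, -0.013, -0.42], [0, 0, -0.018], 0],
    [[-0.007, -0.013, -0.52], [0, 0, -0.018], 0],
    [[-0.007, -0.013, -0.56], [0, 0, -0.018], 0]
  ]
}}

```text
clock: 26.65
ee_pos: [0.5005, -0.4259, 0.0509]
ee_rot: [-0.003, 0.764, 0.645, -0.0]
force: [-0.4, 0.4, 0.4]
finger_gap: 0.0855
gripper_force: 0.0
```

>>> {"method": "send_rows", "body": {
  "increments": [
    [[0, 0, -0.05], [0, 0, 0], 0],
    [[0, 0, -0.1], [0, 0, 0], 0],
    [[0, 0, -0.14], [0, 0, 0], 0],
    [[0, 0, -0.165], [0, 0, 0], 0],
    [[0, 0, -0.165], [0, 0, 0], 0]
  ]
}}

```text
clock: 27.15
ee_pos: [0.5017, -0.4285, 0.0036]
ee_rot: [-0.001, 0.765, 0.644, -0.0]
force: [-0.1, 0.3, 0.5]
finger_gap: 0.0853
gripper_force: 0.0
```

>>> {"method": "send_rows", "body": {
  "increments": [
    [[0, 0, 0], [0, 0, 0], 0.2],
    [[0, 0, 0], [0, 0, 0], 0.3],
    [[0, 0, 0], [0, 0, 0], 0.4],
    [[0, 0, 0], [0, 0, 0], 0.45],
    [[0, 0, 0], [0, 0, 0], 0.5]
  ],
  "squeeze": 90
}}

```text
clock: 27.65
ee_pos: [0.5022, -0.429, 0.0049]
ee_rot: [0.0, 0.765, 0.644, 0.0]
force: [0.3, -0.9, -0.3]
finger_gap: 0.0424
gripper_force: 0.0
```

>>> {"method": "send_rows", "body": {
  "increments": [
    [[0, 0, 0], [0, 0, 0], 0.65],
    [[0, 0, 0], [0, 0, 0], 0.9],
    [[0, 0, 0], [0, 0, 0], 1],
    [[0, 0, 0], [0, 0, 0], 1],
    [[0, 0, 0], [0, 0, 0], 1]
  ]
}}

```text
clock: 28.15
ee_pos: [0.5026, -0.4292, 0.0052]
ee_rot: [0.001, 0.765, 0.644, 0.0]
force: [-0.1, 0.6, 5.1]
finger_gap: 0.0386
gripper_force: 91.5
```

>>> {"method": "send_rows", "body": {
  "increments": [
    [[0, 0, 0.04], [0, 0, 0], 1],
    [[0, 0, 0.12], [0, 0, 0], 1],
    [[0, 0, 0.22], [0, 0, 0], 1],
    [[0, 0, 0.3], [0, 0, 0], 1],
    [[0, 0.04, 0.35], [0, 0, 0], 1]
  ]
}}

```text
clock: 28.65
ee_pos: [0.5028, -0.4186, 0.1116]
ee_rot: [0.002, 0.765, 0.644, -0.0]
force: [-0.0, -0.8, -3.0]
finger_gap: 0.0389
gripper_force: 90.6
```

>>> {"method": "send_rows", "body": {
  "increments": [
    [[0.01, 0.1, 0], [0, 0, 0], 1],
    [[0.03, 0.24, 0], [0, 0, 0], 1],
    [[0.05, 0.38, 0], [0, 0, 0], 1],
    [[0.07, 0.52, 0], [0, 0, 0], 1],
    [[0.1, 0.66, 0], [0, 0, 0], 1]
  ]
}}

```text
clock: 29.15
ee_pos: [0.5304, -0.216, 0.1089]
ee_rot: [-0.001, 0.765, 0.644, -0.0]
force: [0.5, 0.2, -2.2]
finger_gap: 0.0388
gripper_force: 90.6
```

>>> {"method": "send_rows", "body": {
  "increments": [
    [[0.02, 0.15, 0], [0, 0, 0], 1],
    [[0.04, 0.3, 0], [0, 0, 0], 1],
    [[0.06, 0.45, 0], [0, 0, 0], 1],
    [[0.08, 0.6, 0], [0, 0, 0], 1],
    [[0.1, 0.75, 0], [0, 0, 0], 1]
  ]
}}

```text
clock: 29.65
ee_pos: [0.5605, 0.0086, 0.1091]
ee_rot: [-0.001, 0.765, 0.645, -0.001]
force: [0.8, -0.3, -2.1]
finger_gap: 0.0386
gripper_force: 90.6
```

>>> {"method": "send_rows", "body": {
  "increments": [
    [[0.02, 0.15, 0], [0, 0, 0], 1],
    [[0.04, 0.3, 0], [0, 0, 0], 1],
    [[0.06, 0.45, 0], [0, 0, 0], 1],
    [[0.09, 0.58, 0], [0, 0, 0], 1],
    [[0.11, 0.68, 0], [0, 0, 0], 1]
  ]
}}

```text
clock: 30.15
ee_pos: [0.5937, 0.2132, 0.1089]
ee_rot: [-0.001, 0.764, 0.645, -0.001]
force: [0.7, -0.6, -2.1]
finger_gap: 0.0388
gripper_force: 90.6
```

>>> {"method": "send_rows", "body": {
  "increments": [
    [[0.011, 0.1, 0], [0, 0, 0], 1],
    [[0.011, 0.16, 0], [0, 0, 0], 1],
    [[0.011, 0.167, 0], [0, 0, 0], 1],
    [[0.011, 0.167, 0], [0, 0, 0], 1],
    [[0.011, 0.167, 0], [0, 0, 0], 1]
  ]
}}

```text
clock: 30.65
ee_pos: [0.5977, 0.2587, 0.1092]
ee_rot: [0.0, 0.765, 0.644, -0.001]
force: [-0.0, 0.4, -2.6]
finger_gap: 0.0386
gripper_force: 90.6
```

Run:
```python
from h import *
p,im,o=wrist(); print(o['ee_pos'],phi(o))
print(proj(p,[[.599,.260,.004]]).round())
cv2.imwrite('pics/w8.png',im[:,:,::-1])
```

```text
[0.59768194 0.25869451 0.10924361] -9.790127411000654
[[326. 233.]]
```

View pics/w8.png

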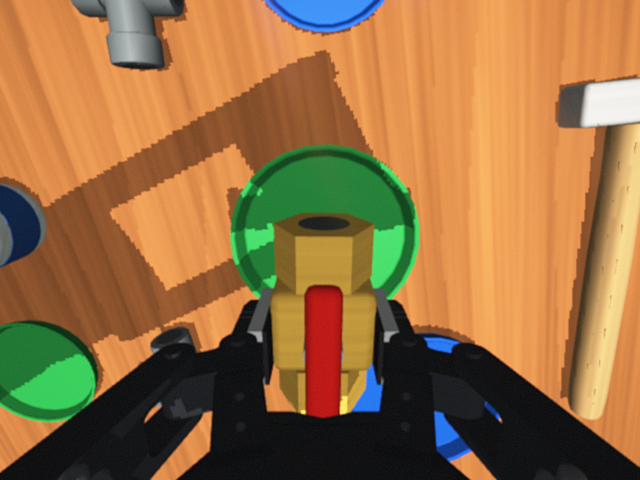

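The valve is level over the larger green dish, whose centre is at (325,232) as predicted. Lower it.

>>> {"method": "send_rows", "body": {
  "increments": [
    [[0, 0, -0.08], [0, 0, 0], 1],
    [[0, 0, -0.17], [0, 0, 0], 1],
    [[0, 0, -0.25], [0, 0, 0], 1],
    [[0, 0, -0.29], [0, 0, 0], 1],
    [[0, 0, -0.313], [0, 0, 0], 1]
  ]
}}

```text
clock: 31.2
ee_pos: [0.5979, 0.2588, 0.0145]
ee_rot: [-0.0, 0.765, 0.644, -0.001]
force: [-0.2, 0.4, -2.1]
finger_gap: 0.0385
gripper_force: 90.7
```

>>> {"method": "send_rows", "body": {
  "increments": [
    [[0, 0, -0.005], [0, 0, 0], 1],
    [[0, 0, -0.01], [0, 0, 0], 1],
    [[0, 0, -0.014], [0, 0, 0], 1],
    [[0, 0, -0.017], [0, 0, 0], 1],
    [[0, 0, -0.019], [0, 0, 0], 1]
  ]
}}

```text
clock: 31.7
ee_pos: [0.5988, 0.2604, 0.0105]
ee_rot: [0.0, 0.765, 0.645, 0.001]
force: [0.3, 0.2, -2.6]
finger_gap: 0.0387
gripper_force: 90.7
```

>>> {"method": "send_rows", "body": {
  "increments": [
    [[0, 0, -0.001], [0, 0, 0], 1],
    [[0, 0, -0.002], [0, 0, 0], 1],
    [[0, 0, -0.003], [0, 0, 0], 1],
    [[0, 0, -0.003], [0, 0, 0], 1],
    [[0, 0, -0.003], [0, 0, 0], 1]
  ]
}}

```text
clock: 32.2
ee_pos: [0.5985, 0.2603, 0.0093]
ee_rot: [-0.0, 0.765, 0.644, 0.0]
force: [-1.5, 0.3, -0.4]
finger_gap: 0.0389
gripper_force: 91.0
```

>>> {"method": "send_rows", "body": {
  "increments": [
    [[0, 0, -0.001], [0, 0, 0], 1],
    [[0, 0, -0.002], [0, 0, 0], 1],
    [[0, 0, -0.002], [0, 0, 0], 1],
    [[0, 0, -0.002], [0, 0, 0], 1],
    [[0, 0, -0.002], [0, 0, 0], 1]
  ]
}}

```text
clock: 32.7
ee_pos: [0.5985, 0.2603, 0.0093]
ee_rot: [0.0, 0.765, 0.644, 0.0]
force: [-2.2, -0.5, 5.6]
finger_gap: 0.0386
gripper_force: 91.5
```

>>> {"method": "send_rows", "body": {
  "increments": [
    [[0, 0, 0], [0, 0, 0], 0.5],
    [[0, 0, 0], [0, 0, 0], 0.45],
    [[0, 0, 0], [0, 0, 0], 0.4],
    [[0, 0, 0], [0, 0, 0], 0.35],
    [[0, 0, 0], [0, 0, 0], 0.3]
  ]
}}

```text
clock: 33.2
ee_pos: [0.5985, 0.2602, 0.0083]
ee_rot: [-0.0, 0.765, 0.644, -0.0]
force: [-0.6, 0.1, 0.5]
finger_gap: 0.06
gripper_force: 0.0
```

>>> {"method": "send_rows", "body": {
  "increments": [
    [[0, 0, 0.03], [0, 0, 0], 0.3],
    [[0, 0, 0.12], [0, 0, 0], 0.3],
    [[0, 0, 0.26], [0, 0, 0], 0.3],
    [[0, 0, 0.42], [0, 0, 0], 0.3],
    [[0, 0, 0.58], [0, 0, 0], 0.3]
  ]
}}

```text
clock: 33.7
ee_pos: [0.598, 0.2601, 0.1844]
ee_rot: [-0.0, 0.765, 0.644, -0.0]
force: [0.6, 0.3, -0.4]
finger_gap: 0.0599
gripper_force: 0.0
```

>>> {"method": "send_rows", "body": {
  "increments": [
    [[0, -0.1, 0.1], [0, 0, 0], 0.3],
    [[0, -0.2, 0.2], [0, 0, 0], 0.3],
    [[-0.05, -0.3, 0.2], [0, 0, 0], 0.3],
    [[-0.1, -0.4, 0.2], [0, 0, 0], 0.3],
    [[-0.1, -0.4, 0.2], [0, 0, 0], 0.3]
  ]
}}

```text
clock: 34.2
ee_pos: [0.5662, 0.1369, 0.2437]
ee_rot: [0.0, 0.766, 0.643, -0.001]
force: [0.4, 0.6, -0.3]
finger_gap: 0.0599
gripper_force: 0.0
```

Run:
```python
from h import *
im=capture('side'); s=capture('scene')
a=im[130:360,130:500]; b=s[180:380,130:520]
cv2.imwrite('pics/f.png',np.vstack([cv2.resize(b,(585,300)),cv2.resize(a,(585,300))])[:,:,::-1])
for l in ('grey_tee','grey_elbow'):
  for c in('scene','side'): print(l,[(round(d['conf'],2),np.round(d['centre'],3)) for d in landmark_of(c,l)][:2])
```

```text
grey_tee [(0.56, array([ 0.509,  0.416, -0.   ]))]
grey_tee [(0.61, array([ 0.51 ,  0.416, -0.001])), (0.17, array([ 0.365, -0.304,  0.004]))]
grey_elbow [(0.97, array([ 0.45 ,  0.171, -0.001]))]
grey_elbow [(0.75, array([ 0.37 , -0.315,  0.   ])), (0.63, array([ 0.45 ,  0.174, -0.001]))]
```

View pics/f.png

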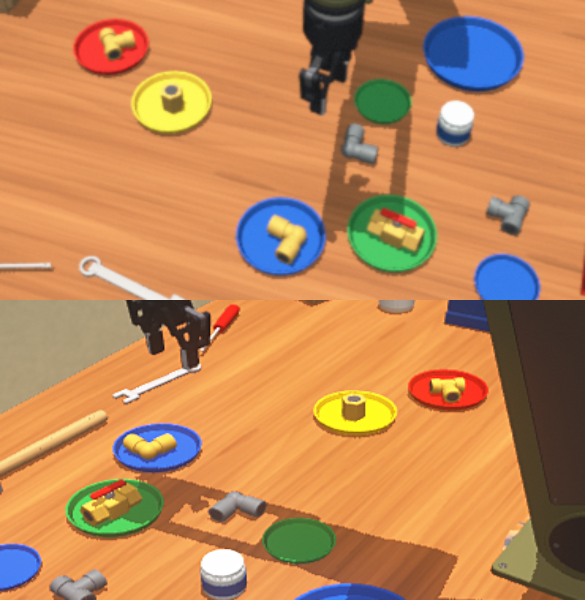

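All four brass fittings lie as asked in their dishes: red (110,45), yellow (172,100), blue (285,237) and green (395,230) in the upper panel. The grey fittings have not moved.

```bash
python3 -c "
from workcell import *
print(sign_off())"
```

```text
the job is handed in; nothing more can be done
None
```

I put the tee in the red dish, the elbow in the blue, the coupling standing in the yellow and the valve handle-up in the green. The grey fittings stayed where they were, and I handed the job in at about 34 s of the allowed 112 s; sign-off returned no verdict.

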